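# Check the clutch lever of a syringe pump

### The arm

A 6-joint arm with a two-finger parallel gripper is mounted at the origin on the work surface. World frame = base frame: x ahead of the robot, y to its left, z up, the work surface at z = 0. Lengths are in mm, angles in rad, forces in N, time in s.
With the tool pointing down it reaches from about 275 to 750 mm from the base axis. Payload 10.2 kg.
Tool frame: the origin (TCP) lies on the front face of the gripper's body, between the roots of the fingers; the fingertips stand 73 mm ahead of it and the grasp point (between the pads) lies ctrl.grip_depth ahead of it (ctrl.grip_depth is the distance from the TCP to the grasp point, in mm); z points along the fingers, y is the direction in which the jaws open and shut (so a half turn about z gives the same grasp; the last joint's range is limited). The gripper opens to 85 mm and grips with 20 to 120 N. Pads are 22 mm wide; open, the fingers measure 114 mm over their backs; the gripper's body (76 mm by 85 mm) begins 54 mm behind the grasp point. The pads swing forward as they close: fully open they stand 13 mm farther back than shut.
Start: joints at [-1.543, 0.313, 1.498, -0, 1.331, -0.223], TCP at [130.281, -508.585, 303.894] pointing down, gripper open.
Joint ranges: [-2.94, 2.94], [-0.97, 2.17], [0.19, 2.56], [-1.23, 4.37], [0.02, 3.11], [-2.88, 2.88]. Speed limits (rad/s): [2.39, 2.39, 3.01, 3.14, 3.14, 3.14].

### API

Orientations are given as a unit quaternion [w, x, y, z].
In Python, from rig import readout, capture, ctrl, nets gives the robot as it stands. The module is installed in compiled form; this text tells all that it offers.
- The arm moves only by the tool apply_moves, never from a script. Its argument "targets" is a list of rows, each a list of 4 numbers: the shift along the tool's x, y, z in cm, then the turn about the tool's z in degrees. A call has 1 to 8 rows; each row shifts and turns the commanded pose from where the row before left it, along the tool's axes as they then stand; what a row does not reach is not made up. A row lasts 1/10 s, in which the tool goes at most 50 mm and 8.59 degrees, less where a joint would pass 70% of its speed; a pose out of reach is approached as far as the arm can. A call with a gripper value outside its range is refused whole. "grip" is the finger opening in cm, from 0 to 8.54, set as the call begins (left out, the last holds). The fingers move at their own pace and stop on an object; "force" is the grip in N (left out, the last holds). Time passes only in rows, so rows that do not move let the fingers close. It gives the time, the measured TCP pose, the force and the opening at its end, in the units of the state.
- readout.sense(): the state, without advancing time (a new reading comes with each control period).
- capture(name): name is "scene" or "top"; returns a dict with "img" (420x560x3 uint8, red, green, blue), "fov_y" (degrees; the focal length in pixels is half the picture's height over the tangent of half this angle, whatever the lens; pixels are square), "cx", "cy" (the principal point, pixels), "eye" and "rotation" of the camera in the world. Camera axes: x right, y down, z forward; pixel columns grow to the right and rows downward; lengths in mm; the calibration is good to about 2 mm. A picture is of the moment at which its call begins. There is no depth.
- ctrl.finish_job(): hands the job in, once; it reports no verdict.
Trained networks look in the newest picture that a camera, given by its name, has taken for a name from the list of things; names that differ only in an ending like _2 or _b are one class to them, and where a whole thing is asked for, a point or a joint stands for the part that bears it (a point fixed in the world has none). Each returns a list of dicts, best first, with "score" (0 to 1); they miss things now and then, are a little off and sometimes report something else, mostly with a low value. They report only what shows in the picture. A call takes as long as a camera call.
- nets.boxes_of(camera, target): "location" ([column, row] as shares, 0 to 1, of the picture: columns of its width, rows of its height, amid what is visible of it).
The state is a dict: "time_s": time; "joints": joint angles; "dq": joint speeds; "tau": joint torques, N m; "eef_pos": TCP position; "ee_rot": TCP orientation; "force": force on the tool from outside, world axes, zero at the start; "wrist_torque": the same for the moment, N m; "grip_width": opening from 0.0 (shut) to 1.0 (fully open).
Only numpy, scipy, OpenCV 4.12 (cv2) and the standard library are available. Lean on these libraries where they do the work, as an engineer would, in place of code of your own. Each camera call takes 0.05 s, during which the arm holds its last target.

### The job

Check the clutch lever of the syringe pump: with the outside of your fingers press it gently in towards the fixed bar until it stops short of the bar, hold it a second, and let it come all the way back out. Then press it in to its stop a second time and finish while still holding it there, so that the gap can be inspected. Grip nothing, keep your fingers off the bar, and leave the loose things around the pump alone.

Things in the scene. Friction and masses are not known exactly. Their poses are not given: they have to be found in the camera images.
- pump: Cream bench syringe pump, fixed, 230 (its x) by 320 mm (its y). Origin on the bench, z up, front to its -x, roughly to the robot. Keypad front (x -130 to -30 mm) 40 mm high, keys 46 mm; housing (x -30 to 100 mm) 85 mm high with black end blocks at y +-146 mm, 140 mm high, and rods. Bar and lever stick out along -y above the keypad, free in front and below.
- bracket (a point): Top centre of the steel bracket (75 by 44 mm, z 117 to 143 mm) that carries bar and lever; pump frame x -51, y 45, z 143 mm. Behind it is the black pusher block (pump x -28 to 98, y 20 to 70 mm, top 143 mm) with a glass syringe on top, up to 162 mm high.
- clutch (a joint): Angle of the clutch lever about its upright pivot: 0 fully out (a spring returns it), 0.24 rad at its stop, parallel to the bar, 13 mm clear between them (8 mm at the round end). Grows as it is pressed to the bar. At the press point the travel is 25 mm; the spring takes about 2 N at first, 6.5 N just before the stop; the stop gives slightly. More than 30 N is too rough.
- lever_pivot (a point): The steel lever: blade 10 mm thick, 20 mm high (z 120 to 140 mm above the bench), with a round end 20 mm across. This point is on the pivot (pump frame x -72, y 40, z 130 mm); it runs along its own -y to 150 mm from the pivot; its own +x is the way it is pressed, towards the bar. When out, it slants away from the bar, its free end nearest the pump's front.
- press_point (a point): Point on the lever's outer face (the face away from the bar), 105 mm from the pivot, mid-height, 130 mm above the bench. Same axes as lever_pivot: push along its +x.
- bar: Fixed round aluminium bar 14 mm across, 148 mm long, 130 mm above the bench, behind the lever. Origin at its root in the bracket (pump frame x -47, y 30, z 130 mm), running along -y of the pump. Not to be touched.
- bar_end (a point): Centre of the free end of the fixed bar.
- bottle: Amber bottle with a white cap, 56 mm across, 115 mm high, standing on the bench, loose. Origin under its centre. Leave alone.
- vial: Small clear vial with a white cap, 28 mm across, 45 mm high, standing, loose. Origin under its centre. Leave alone.
- screwdriver: Screwdriver about 170 mm long, lying on the bench along its own x, loose. Leave alone.

How it is judged:
By the outcome, as a careful person would: the job done as asked, in the order asked, and still so for the second after the job is handed in, while the arm keeps its last pose, push and grip.
It also fails if it takes over 64 s, if anything falls off the work surface, if the arm or the gripper's body presses on something with over 40 N, if the wrist force passes 120 N, or if a joint passes its speed limit or range.

## Working session

There is one attempt and no reset: what is moved stays moved. The work goes in short steps, Python scripts to look and compute and a tool call to move; the robot and the scene stay as the last step left them, time stands still between calls to the robot, and variables do not carry over. Pictures are saved under pics/ and viewed, and the job is handed in when it is done.

Besides the shell and the picture viewer there is one more tool, called in YAML: its name, and indented under it one key for each argument. apply_moves: Moves the arm, as the interface text tells. Its arguments: {"type":"object","properties":{"targets":{"type":"array"},"grip":{"type":"number"},"force":{"type":"number"}},"required":["targets"]}

```bash
mkdir -p pics; python3 - <<'E'
from rig import readout, capture, ctrl, nets
import cv2
s=readout.sense();print(s, ctrl.grip_depth)
for n in("scene","top"):
    c=capture(n);cv2.imwrite(f"pics/{n}0.png",c["img"][:,:,::-1]);print(n,{k:v for k,v in c.items() if k!="img"})
    for t in("pump","bracket","lever_pivot","press_point","bar_end","bar","bottle","vial","screwdriver"):
        print(t,[(round(d["score"],2),round(d["location"][0]*560,1),round(d["location"][1]*420,1)) for d in nets.boxes_of(n,t)][:3])
E
```

```text
{'time_s': 0.0, 'joints': array([-1.54338810e+00,  3.13450192e-01,  1.49845579e+00,  2.82660422e-05,
        1.33098561e+00, -2.23356016e-01]), 'dq': array([-2.86413555e-04, -4.20806361e-04,  8.01702991e-05,  4.01978927e-04,
       -1.34039842e-03, -4.47204744e-04]), 'tau': array([ 5.11172493e-05, -4.12264431e+01, -2.59742260e+01, -1.87015826e-04,
        4.11340196e-03, -1.11711344e-06]), 'eef_pos': array([ 130.28665574, -508.40402148,  303.32787081]), 'ee_rot': array([-6.45016223e-04,  9.92150166e-01,  1.25050497e-01,  7.71902681e-05]), 'force': array([-0.62730677,  0.9385115 ,  0.12530141]), 'wrist_torque': array([ 0.0261379 , -0.00897561, -0.03075218]), 'grip_width': 1.0011495223880484} 53.900000000000006
scene {'fov_y': 55.98409791751567, 'cx': 279.5339771268123, 'cy': 209.50791539257276, 'eye': array([946.52556458, 766.53686116, 828.43393488]), 'rotation': array([-0.09527256,  0.21303186,  0.89921115, -0.3700809 ])}
pump [(0.69, 221.8, 185.0)]
bracket [(0.91, 225.1, 184.2)]
lever_pivot [(0.43, 247.5, 147.7)]
press_point [(0.6, 225.3, 183.2), (0.52, 247.9, 143.9)]
bar_end [(0.68, 233.8, 147.4)]
bar [(0.44, 224.4, 183.7), (0.43, 234.1, 147.7)]
bottle [(0.48, 205.8, 119.8)]
vial [(0.51, 272.9, 242.0)]
screwdriver [(0.58, 281.5, 181.5)]
top {'fov_y': 42.03168702476836, 'cx': 267.25034463804457, 'cy': 213.89319985782927, 'eye': array([ 413.77013881,  119.88164378, 1527.21789285]), 'rotation': array([ 0.04516393, -0.69846748,  0.71240911, -0.05076078])}
pump [(0.91, 343.6, 189.8)]
bracket [(0.59, 339.5, 190.4), (0.4, 365.6, 203.0), (0.17, 353.7, 216.2)]
lever_pivot [(0.75, 354.4, 216.4)]
press_point [(0.76, 356.4, 218.0), (0.58, 360.3, 204.0)]
bar_end [(0.85, 365.0, 204.0)]
bar [(0.72, 360.8, 203.7)]
bottle [(0.59, 434.6, 200.8)]
vial []
screwdriver [(0.74, 325.6, 250.7)]
```

```bash
python3 - <<'E'
import cv2
a=cv2.imread("pics/top0.png");cv2.imwrite("pics/top0c.png",cv2.resize(a[130:290,250:460],None,fx=3.7,fy=3.7,interpolation=cv2.INTER_CUBIC))
a=cv2.imread("pics/scene0.png");cv2.imwrite("pics/scene0c.png",cv2.resize(a[80:270,130:370],None,fx=3.15,fy=3.15,interpolation=cv2.INTER_CUBIC))
E
```

```text
(no output)
```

View pics/top0.png

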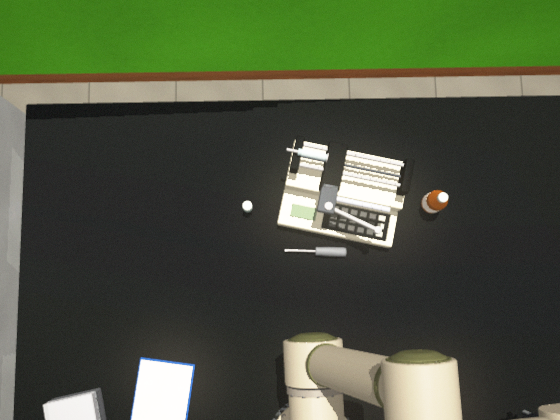

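```bash
sleep 0
```

```text
(no output)
```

View pics/top0c.png

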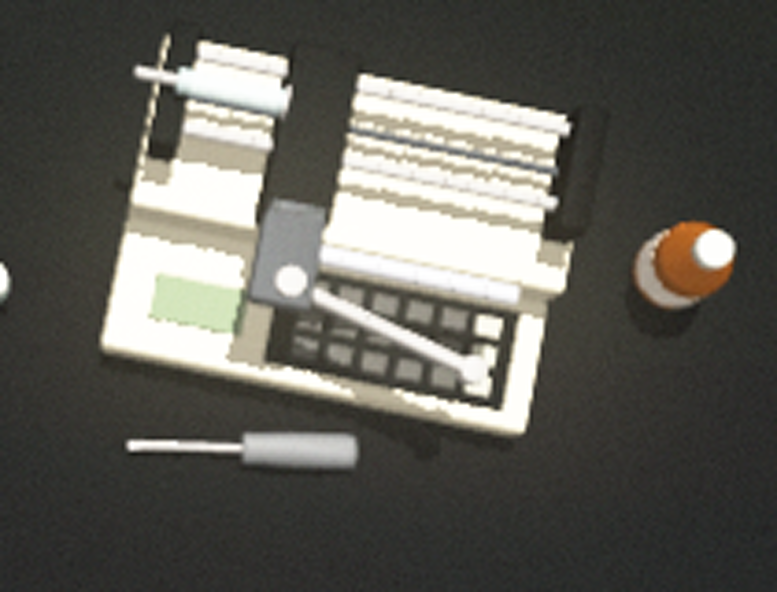

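View pics/scene0c.png

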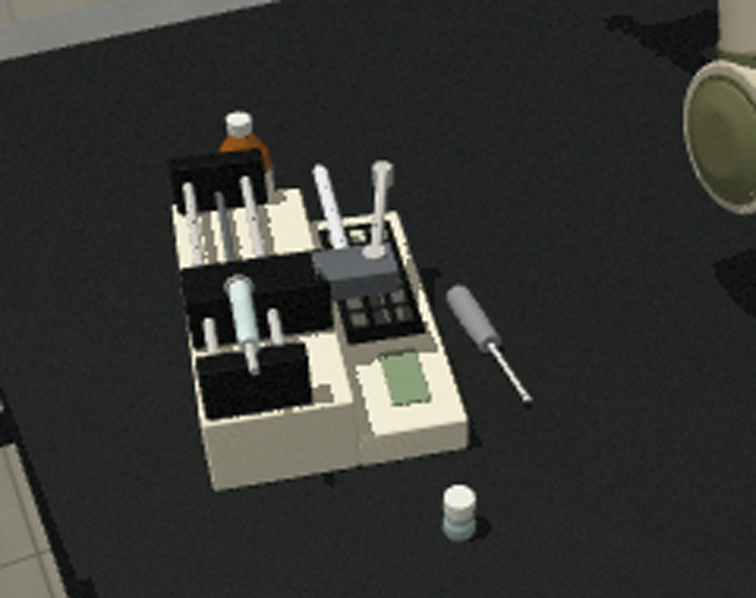

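```bash
cat > h.py <<'E'
import numpy as np, cv2
from scipy.spatial.transform import Rotation as R
from scipy.optimize import least_squares
cams={"scene":dict(f=210/np.tan(np.radians(55.98409791751567/2)),c=(279.534,209.508),eye=np.array([946.52556458,766.53686116,828.43393488]),q=[-0.09527256,0.21303186,0.89921115,-0.3700809]),
"top":dict(f=210/np.tan(np.radians(42.03168702476836/2)),c=(267.25,213.893),eye=np.array([413.77013881,119.88164378,1527.21789285]),q=[0.04516393,-0.69846748,0.71240911,-0.05076078])}
def proj(n,P):
    k=cams[n];q=k["q"];r=R.from_quat([q[1],q[2],q[3],q[0]])
    p=r.inv().apply(np.atleast_2d(P)-k["eye"]);return p[:,:2]/p[:,2:]*k["f"]+k["c"]
def pump2w(v,P):
    c,s=np.cos(v[2]),np.sin(v[2]);P=np.atleast_2d(P).astype(float)
    return np.c_[v[0]+c*P[:,0]-s*P[:,1],v[1]+s*P[:,0]+c*P[:,1],P[:,2]]
def lev(th,d,o=0,z=130): # d along the lever, o offset along its +x
    a=-(0.24-th)  # out: -y turned towards -x
    a=-(0.24-th)
    return [-72+np.sin(a)*d+np.cos(a)*o,40-np.cos(a)*d+np.sin(a)*o,z]
E
cat > fit.py <<'E'
from h import *
t=lambda x,y:(x/3.7+250-.36,y/3.7+130-.36); s=lambda x,y:(x/3.15+130-.34,y/3.15+80-.34)
obs=[("top",(-72,40,143),t(291,281)),("top",(-47,-118,130),t(519,292)),("top",lev(0,140,0,140),t(472,370)),
("top",(-130,160,40),t(103,348)),("top",(-130,-160,40),t(523,432)),
("scene",(-72,40,143),s(374,250)),("scene",(-47,-118,130),s(318,170)),("scene",lev(0,140,0,140),s(383,166)),("scene",(-130,160,40),s(466,420)),("top",(-51,45,143),t(289,253))]
def res(v): return np.concatenate([(proj(n,pump2w(v,P))[0]-o) for n,P,o in obs])
r=least_squares(res,[500,0,0],loss="soft_l1");v=r.x
print(v,np.degrees(v[2]));print(res(v).reshape(-1,2).round(1))
for nm,P in dict(pivot=(-72,40,130),press=lev(0,105,-5),pressstop=lev(.24,105,-5),tip=lev(0,150),barend=(-47,-118,130)).items(): print(nm,pump2w(v,P)[0].round(1))
E
python3 fit.py
```

```text
[ 6.81166911e+02 -1.04682755e+02 -2.24051806e-01] -12.837222874778899
[[-0.1  0.5]
 [-0.5  1.2]
 [ 0.7 -0. ]
 [-0.6 -0.3]
 [ 0.8  0.7]
 [-0.6  1.5]
 [-0.3  0.4]
 [-1.1  0.5]
 [ 0.4 -0.2]
 [ 0.1 -0.2]]
pivot [619.9 -49.7 130. ]
press [ 568.4 -141.3  130. ]
pressstop [ 591.6 -151.   130. ]
tip [ 552.7 -183.8  130. ]
barend [ 609.1 -209.3  130. ]
```

apply_moves:
  targets:
    - [3.5, -2.0, 0, 0]
    - [3.5, -2.0, 0, 0]
    - [3.5, -2.0, 0, 0]
    - [3.5, -2.0, 0, 0]
    - [3.5, -2.0, 0, 0]
    - [3.5, -2.0, 0, 0]
    - [3.5, -2.0, 0, 0]
    - [3.5, -2.0, 0, 0]
  grip: 0
  force: 20

```text
time_s: 1.8
eef_pos: [362.8, -282.8, 304.1]
ee_rot: [0.0, 0.992, 0.125, 0.0]
force: [-0.6, -0.3, -0.6]
grip_width: 0.002
```

apply_moves:
  targets:
    - [3.5, -2.0, 0, 0]
    - [3.5, -2.0, 0, 0]
    - [3.5, -2.0, 0, 0]
    - [3.5, -2.0, 0, 0]
    - [4.0, -2.5, 0, 0]
    - [0, 0, 0, 0]

```text
time_s: 2.4
eef_pos: [512.4, -134.2, 303.6]
ee_rot: [-0.0, 0.992, 0.128, 0.0]
force: [-0.1, 0.3, -0.3]
grip_width: -0.003
```

apply_moves:
  targets:
    - [0, 0, 0, -8]
    - [0, 0, 0, -8]
    - [0, 0, 0, -8]
    - [0, 0, 0, -8]
    - [0, 0, 0, -8]
    - [0, 0, 0, -8]
    - [0, 0, 0, -8]
    - [0, 0, 0, -7]

```text
time_s: 3.2
eef_pos: [509.8, -138.2, 303.9]
ee_rot: [-0.0, 0.779, 0.627, -0.0]
force: [0.3, -0.2, 0.3]
grip_width: 0.0
```

apply_moves:
  targets:
    - [0, 0, 0, 0]
    - [0, 0, 0, 0]

```text
time_s: 3.4
eef_pos: [509.9, -138.0, 303.9]
ee_rot: [0.0, 0.782, 0.624, -0.0]
force: [-0.4, 0.1, -0.1]
grip_width: 0.001
```

apply_moves:
  targets:
    - [0.5, 0, 2.5, 0]
    - [0, 0, 3, 0]
    - [0, 0, 3, 0]
    - [0, 0, 2, 0]
    - [0, 0, 1.5, 0]
    - [0, 0, 0, 0]
    - [0, 0, 0, 0]

```text
time_s: 4.1
eef_pos: [511.4, -133.0, 184.5]
ee_rot: [0.0, 0.781, 0.624, 0.0]
force: [-0.1, -0.1, 0.3]
grip_width: 0.004
```

```bash
python3 - <<'E'
from rig import readout, capture
import cv2,numpy as np
a=capture("top")["img"][:,:,::-1][130:290,250:460];b=capture("scene")["img"][:,:,::-1][80:240,160:370]
cv2.imwrite("pics/pre.png",np.vstack([cv2.resize(x,None,fx=1.87*1.6,fy=1.87,interpolation=2) if 0 else cv2.resize(x,(393*2,299),interpolation=2)[:,:] if 0 else cv2.resize(x,(390,297),interpolation=2) for x in(a,b)]))
cv2.imwrite("pics/pre_t.png",cv2.resize(a,None,fx=3.7,fy=3.7,interpolation=2))
cv2.imwrite("pics/pre_s.png",cv2.resize(b,None,fx=3.7,fy=3.7,interpolation=2))
E
```

```text
(no output)
```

View pics/pre_t.png

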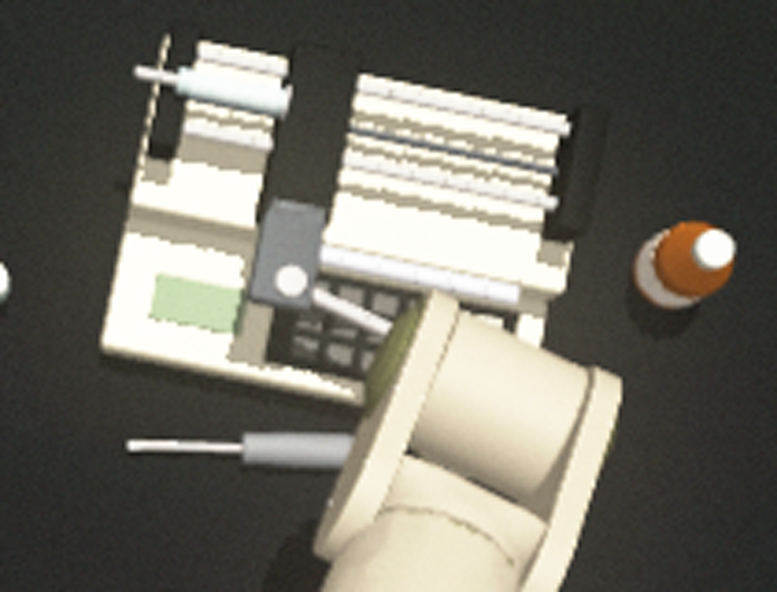

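View pics/pre_s.png

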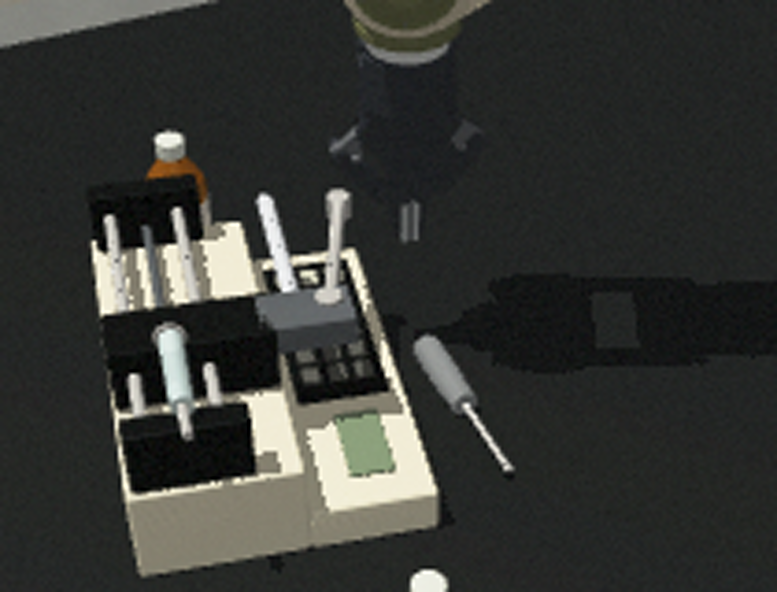

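```bash
python3 - <<'E'
from h import *
yd=np.array([.975,-.2216])
for z in(111,130,150,165,184,200,220):
    for o in(-40,-14.5,0,14.5,40):
        p=np.r_[np.array([511.4,-133])+o*yd,z]; q=(proj("scene",p)[0]-[160,80])*3.7
        print(z,o,q.round(0),end=' ')
    print()
E
```

```text
111 -40 [453. 231.] 111 -14.5 [423. 235.] 111 0 [406. 237.] 111 14.5 [389. 239.] 111 40 [359. 244.] 
130 -40 [453. 212.] 130 -14.5 [423. 216.] 130 0 [406. 218.] 130 14.5 [389. 220.] 130 40 [358. 225.] 
150 -40 [454. 191.] 150 -14.5 [423. 195.] 150 0 [406. 198.] 150 14.5 [388. 200.] 150 40 [357. 204.] 
165 -40 [454. 176.] 165 -14.5 [423. 180.] 165 0 [406. 182.] 165 14.5 [388. 184.] 165 40 [357. 188.] 
184 -40 [454. 155.] 184 -14.5 [423. 159.] 184 0 [406. 161.] 184 14.5 [388. 164.] 184 40 [356. 168.] 
200 -40 [455. 138.] 200 -14.5 [423. 142.] 200 0 [406. 144.] 200 14.5 [388. 146.] 200 40 [356. 150.] 
220 -40 [455. 116.] 220 -14.5 [424. 119.] 220 0 [405. 122.] 220 14.5 [387. 124.] 220 40 [355. 128.]
```

```bash
python3 - <<'E'
import cv2,numpy as np
a=cv2.imread("pics/pre_s.png")[60:280,260:560].astype(float)
cv2.imwrite("pics/pre_b.png",cv2.resize(np.clip((a/255)**.45*255*1.2,0,255).astype(np.uint8),None,fx=2.6,fy=2.6))
E
```

```text
(no output)
```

View pics/pre_b.png

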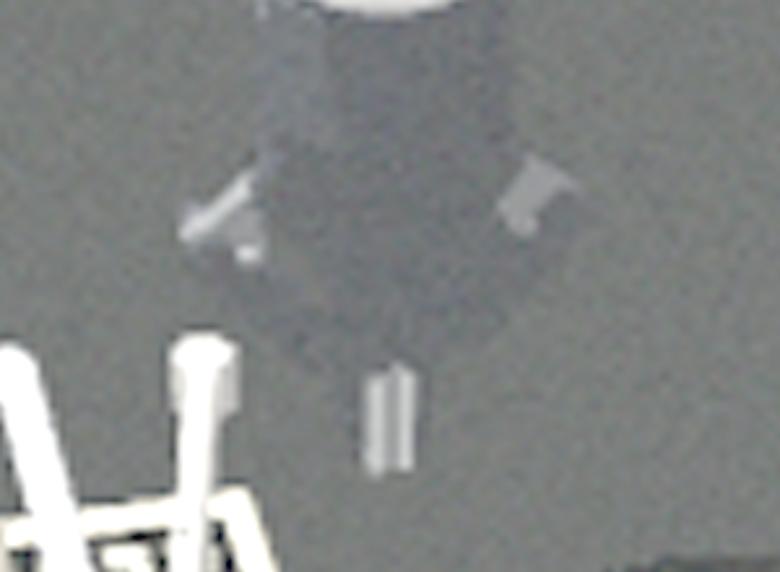

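apply_moves:
  targets:
    - [0, 1, -0.3, 0]
    - [0, 1, 0, 0]
    - [0, 1, 0, 0]
    - [0, 0.7, 0, 0]
    - [0, 0, 0, 0]
    - [0, 0, 0, 0]

```text
time_s: 4.8
eef_pos: [547.2, -140.9, 187.1]
ee_rot: [0.0, 0.781, 0.625, -0.0]
force: [0.5, 0.3, 0.8]
grip_width: 0.002
```

apply_moves:
  targets:
    - [0, 0.2, 0, 0]
    - [0, 0.2, 0, 0]
    - [0, 0.2, 0, 0]
    - [0, 0, 0, 0]

```text
time_s: 5.2
eef_pos: [553.1, -142.3, 186.8]
ee_rot: [-0.0, 0.781, 0.625, -0.0]
force: [-2.0, -0.7, 0.2]
grip_width: 0.002
```

apply_moves:
  targets:
    - [0, 0.2, 0, 0]
    - [0, 0.2, 0, 0]
    - [0, 0.2, 0, 0]
    - [0, 0, 0, 0]

```text
time_s: 5.6
eef_pos: [559.1, -143.6, 186.7]
ee_rot: [-0.0, 0.781, 0.625, -0.0]
force: [-3.5, -1.3, -0.2]
grip_width: -0.005
```

apply_moves:
  targets:
    - [0, 0.2, 0, 0]
    - [0, 0.2, 0, 0]
    - [0, 0.2, 0, 0]
    - [0, 0, 0, 0]

```text
time_s: 6.0
eef_pos: [565.0, -144.9, 186.8]
ee_rot: [-0.0, 0.781, 0.625, -0.0]
force: [-4.1, -1.5, 0.1]
grip_width: -0.003
```

apply_moves:
  targets:
    - [0, 0.2, 0, 0]
    - [0, 0.2, 0, 0]
    - [0, 0, 0, 0]

```text
time_s: 6.3
eef_pos: [568.7, -145.9, 186.8]
ee_rot: [-0.0, 0.781, 0.625, -0.0]
force: [-5.2, -2.3, -1.3]
grip_width: -0.0
```

```bash
python3 - <<'E'
from rig import readout, capture
import cv2,numpy as np
a=capture("top")["img"][:,:,::-1][130:290,250:460];b=capture("scene")["img"][:,:,::-1][100:210,180:325]
cv2.imwrite("pics/mid_t.png",cv2.resize(a,None,fx=3.7,fy=3.7,interpolation=2))
cv2.imwrite("pics/mid_s.png",cv2.resize(np.clip((b/255.)**.5*255,0,255).astype(np.uint8),None,fx=5.4,fy=5.4,interpolation=2))
E
```

```text
(no output)
```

View pics/mid_s.png

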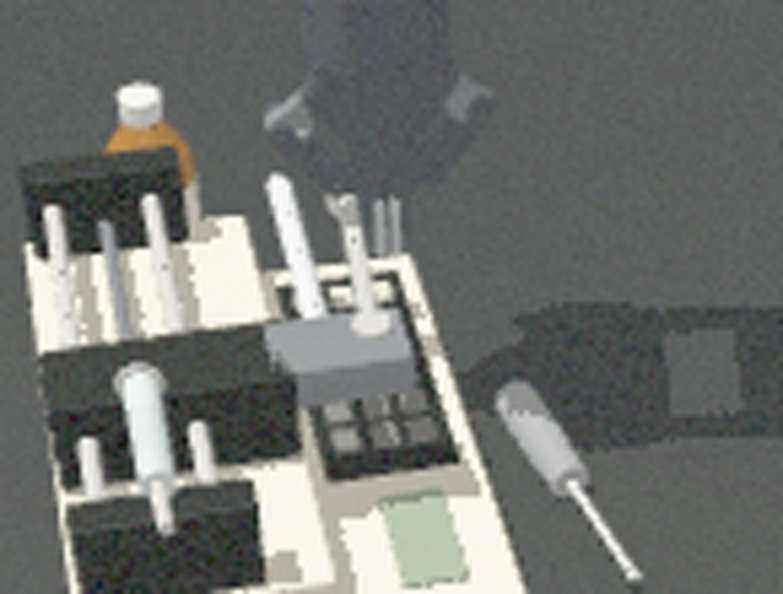

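apply_moves:
  targets:
    - [0, 0.2, 0, 0]
    - [0, 0.2, 0, 0]
    - [0, 0.1, 0, 0]
    - [0, 0, 0, 0]

```text
time_s: 6.8
eef_pos: [573.4, -147.1, 186.8]
ee_rot: [-0.0, 0.781, 0.625, -0.0]
force: [-6.4, -2.3, -0.0]
grip_width: 0.001
```

apply_moves:
  targets:
    - [0, 0.1, 0, 0]
    - [0, 0.1, 0, 0]
    - [0, 0, 0, 0]

```text
time_s: 7.1
eef_pos: [575.3, -147.7, 186.8]
ee_rot: [-0.0, 0.781, 0.625, -0.001]
force: [-7.2, -3.0, 0.3]
grip_width: -0.001
```

apply_moves:
  targets:
    - [0, 0.1, 0, 0]
    - [0, 0.1, 0, 0]
    - [0, 0, 0, 0]

```text
time_s: 7.4
eef_pos: [576.8, -148.0, 186.8]
ee_rot: [-0.001, 0.781, 0.625, -0.001]
force: [-11.0, -2.8, 2.3]
grip_width: -0.001
```

apply_moves:
  targets:
    - [0, 0.05, 0, 0]
    - [0, 0, 0, 0]

```text
time_s: 7.6
eef_pos: [577.0, -148.1, 186.7]
ee_rot: [-0.001, 0.781, 0.625, -0.001]
force: [-13.6, -2.2, 2.3]
grip_width: 0.003
```

apply_moves:
  targets:
    - [0, 0.05, 0, 0]
    - [0, 0, 0, 0]

```text
time_s: 7.8
eef_pos: [577.2, -148.1, 186.7]
ee_rot: [-0.002, 0.781, 0.625, -0.002]
force: [-15.0, -1.8, 4.1]
grip_width: -0.0
```

```bash
python3 - <<'E'
from rig import readout, capture
import cv2,numpy as np
print(readout.sense()["force"])
a=capture("top")["img"][:,:,::-1][180:240,310:400];b=capture("scene")["img"][:,:,::-1][100:210,180:325]
cv2.imwrite("pics/in_t.png",cv2.resize(a,None,fx=8,fy=8,interpolation=2))
cv2.imwrite("pics/in_s.png",cv2.resize(np.clip((b/255.)**.5*255,0,255).astype(np.uint8),None,fx=5.4,fy=5.4,interpolation=2))
E
```

```text
[-14.99416623  -1.7805229    4.10973138]
```

View pics/in_s.png

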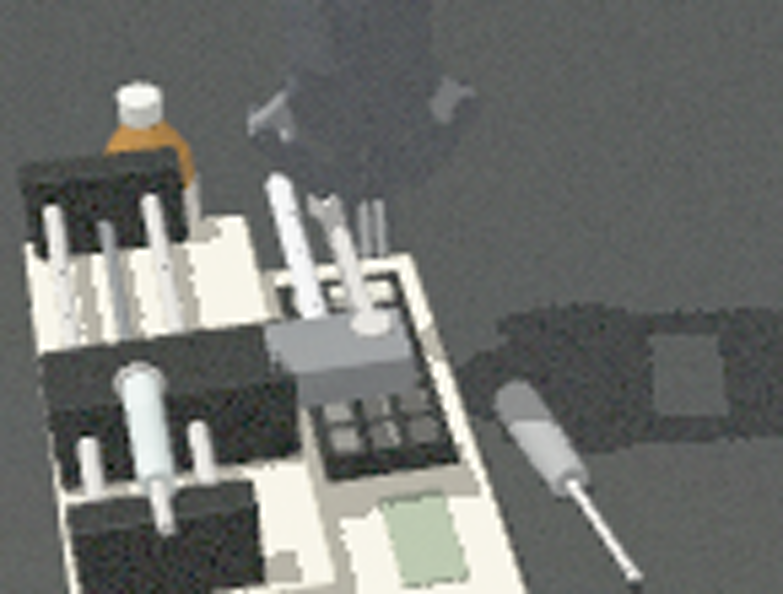

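View pics/in_t.png

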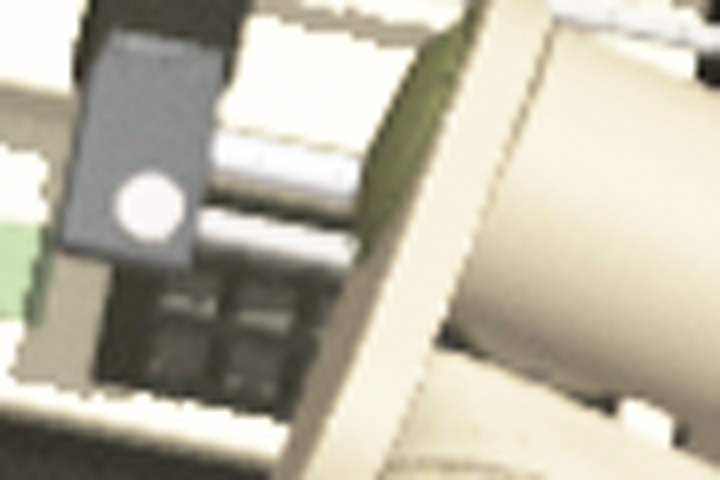

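The top view shows the lever parallel to the bar (lever about row 240, bar about row 165), and the force rises steeply, so it is at the stop. I'll hold it there, then let it back out slowly.

apply_moves:
  targets:
    - [0, 0, 0, 0]
    - [0, 0, 0, 0]
    - [0, 0, 0, 0]
    - [0, 0, 0, 0]
    - [0, 0, 0, 0]
    - [0, 0, 0, 0]
    - [0, 0, 0, 0]
    - [0, 0, 0, 0]

```text
time_s: 8.7
eef_pos: [577.2, -148.2, 186.7]
ee_rot: [-0.002, 0.781, 0.625, -0.002]
force: [-14.9, -3.1, 3.8]
grip_width: -0.002
```

apply_moves:
  targets:
    - [0, 0, 0, 0]
    - [0, 0, 0, 0]
    - [0, 0, 0, 0]
    - [0, 0, 0, 0]
    - [0, 0, 0, 0]
    - [0, 0, 0, 0]

```text
time_s: 9.3
eef_pos: [577.2, -148.2, 186.7]
ee_rot: [-0.002, 0.781, 0.625, -0.002]
force: [-15.2, -2.6, 3.8]
grip_width: 0.0
```

apply_moves:
  targets:
    - [0, -0.2, 0, 0]
    - [0, -0.4, 0, 0]
    - [0, -0.4, 0, 0]
    - [0, -0.4, 0, 0]
    - [0, -0.4, 0, 0]
    - [0, -0.4, 0, 0]
    - [0, -0.4, 0, 0]
    - [0, -0.4, 0, 0]

```text
time_s: 10.1
eef_pos: [549.2, -141.4, 187.2]
ee_rot: [0.001, 0.781, 0.625, 0.0]
force: [-1.2, 1.0, 0.1]
grip_width: -0.003
```

apply_moves:
  targets:
    - [0, -0.4, 0, 0]
    - [0, -0.5, 0, 0]
    - [0, -0.5, 0, 0]
    - [0, 0, 0, 0]
    - [0, 0, 0, 0]
    - [0, 0, 0, 0]
    - [0, 0, 0, 0]
    - [0, 0, 0, 0]

```text
time_s: 10.9
eef_pos: [535.7, -138.3, 186.9]
ee_rot: [0.0, 0.781, 0.625, 0.0]
force: [-0.1, -0.5, -0.4]
grip_width: -0.001
```

```bash
python3 - <<'E'
from rig import readout, capture
import cv2,numpy as np
print(readout.sense()["force"])
a=capture("top")["img"][:,:,::-1][180:240,310:400];b=capture("scene")["img"][:,:,::-1][100:210,180:325]
cv2.imwrite("pics/out_t.png",cv2.resize(a,None,fx=8,fy=8,interpolation=2))
cv2.imwrite("pics/out_s.png",cv2.resize(np.clip((b/255.)**.5*255,0,255).astype(np.uint8),None,fx=5.4,fy=5.4,interpolation=2))
E
```

```text
[-0.14147649 -0.46691354 -0.39470177]
```

View pics/out_s.png

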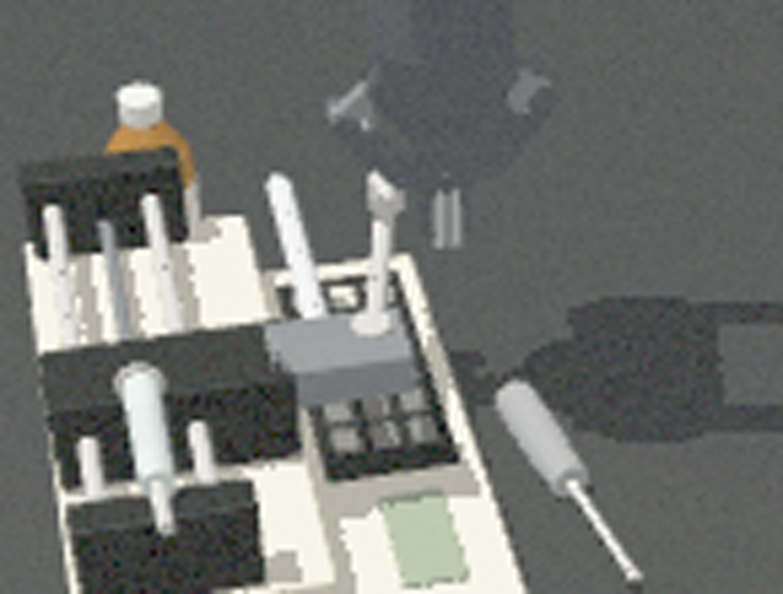

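The lever is fully out again (its end at about (385,190), clear of the fingers at (447,215)), with no force. Now the second press.

apply_moves:
  targets:
    - [0, 0.5, 0, 0]
    - [0, 0.2, 0, 0]
    - [0, 0.3, 0, 0]
    - [0, 0.3, 0, 0]
    - [0, 0.3, 0, 0]
    - [0, 0.3, 0, 0]
    - [0, 0.3, 0, 0]
    - [0, 0.3, 0, 0]

```text
time_s: 11.8
eef_pos: [559.9, -143.9, 186.7]
ee_rot: [-0.0, 0.781, 0.625, -0.0]
force: [-5.2, -0.2, -0.1]
grip_width: -0.005
```

apply_moves:
  targets:
    - [0, 0.3, 0, 0]
    - [0, 0.3, 0, 0]
    - [0, 0.3, 0, 0]
    - [0, 0.2, 0, 0]
    - [0, 0.2, 0, 0]
    - [0, 0.1, 0, 0]
    - [0, 0, 0, 0]

```text
time_s: 12.5
eef_pos: [573.4, -147.2, 186.7]
ee_rot: [-0.0, 0.781, 0.625, -0.001]
force: [-6.1, -3.3, -0.0]
grip_width: -0.001
```

apply_moves:
  targets:
    - [0, 0.1, 0, 0]
    - [0, 0.1, 0, 0]
    - [0, 0.1, 0, 0]
    - [0, 0.1, 0, 0]
    - [0, 0, 0, 0]

```text
time_s: 13.0
eef_pos: [576.8, -148.2, 186.7]
ee_rot: [-0.001, 0.781, 0.625, -0.001]
force: [-10.5, -2.8, 1.5]
grip_width: 0.001
```

apply_moves:
  targets:
    - [0, 0.05, 0, 0]
    - [0, 0, 0, 0]
    - [0, 0, 0, 0]

```text
time_s: 13.3
eef_pos: [577.0, -148.2, 186.6]
ee_rot: [-0.001, 0.781, 0.625, -0.002]
force: [-12.2, -2.8, 2.1]
grip_width: 0.002
```

apply_moves:
  targets:
    - [0, 0.05, 0, 0]
    - [0, 0, 0, 0]
    - [0, 0, 0, 0]
    - [0, 0, 0, 0]
    - [0, 0, 0, 0]
    - [0, 0, 0, 0]
    - [0, 0, 0, 0]
    - [0, 0, 0, 0]

```text
time_s: 14.1
eef_pos: [577.2, -148.3, 186.7]
ee_rot: [-0.002, 0.781, 0.625, -0.002]
force: [-15.1, -2.9, 4.4]
grip_width: 0.002
```

apply_moves:
  targets:
    - [0, 0, 0, 0]
    - [0, 0, 0, 0]
    - [0, 0, 0, 0]
    - [0, 0, 0, 0]

```text
time_s: 14.5
eef_pos: [577.2, -148.3, 186.6]
ee_rot: [-0.002, 0.781, 0.625, -0.002]
force: [-15.1, -2.5, 3.7]
grip_width: -0.005
```

```bash
python3 - <<'E'
from rig import readout, capture
import cv2,numpy as np
a=capture("top")["img"][:,:,::-1];b=capture("scene")["img"][:,:,::-1][100:210,180:325]
print(readout.sense()["force"])
a=cv2.resize(a[130:290,250:460],None,fx=3.7,fy=3.7,interpolation=2)
cv2.imwrite("pics/end_t.png",a)
cv2.imwrite("pics/end_s.png",cv2.resize(np.clip((b/255.)**.5*255,0,255).astype(np.uint8),None,fx=5.4,fy=5.4,interpolation=2))
E
```

```text
[-15.01861113  -3.27700077   3.28165958]
```

View pics/end_s.png

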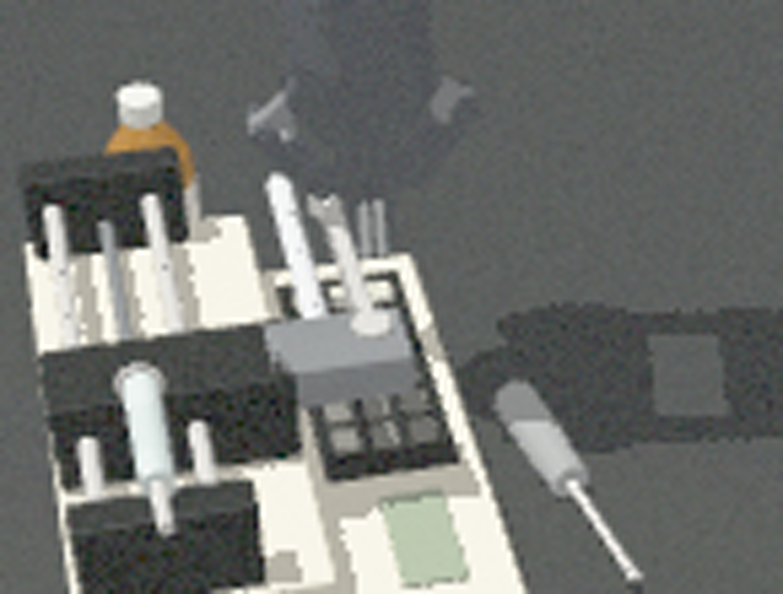

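View pics/end_t.png

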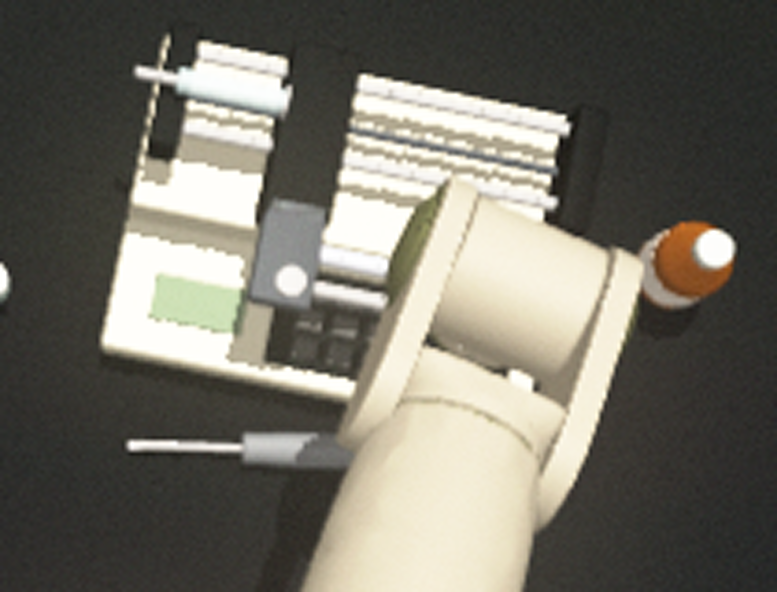

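The lever is at its stop and parallel to the bar. A clear gap shows at (320,240) in the scene view, and the bottle, vial and screwdriver have not moved. I'm handing the job in now.

```bash
python3 -c "
from rig import ctrl
print(ctrl.finish_job())"
```

```text
the job is handed in; nothing more can be done
None
```

The clutch lever was pressed in, released and pressed in again as asked. The job was handed in at about 14.5 s with the lever still held at its stop.

- **First press:** I pressed with the back of the closed fingers. The force climbed from about 2 N to 7 N over the spring travel, then rose steeply to about 15 N at the stop. I held it there for about 1.5 s.
- **Release:** I backed the fingers off until they were clear of the lever. The wrist force was near zero, and the picture showed the lever all the way back out.
- **Second press:** The lever reached the same position as the first time (tool within 0.1 mm) with a steady 15 N or so, well under the 30 N limit.

In the last pictures the lever is parallel to the bar with a clear gap and the fingers are only on its outer face. The bottle, vial and screwdriver look to be where they were. The arm hides the outer part of the lever and bar in the top view, so I checked that part only in the scene view. No check failed.

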